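Rock the angle gauge on the rock sample to the mark of the day and hold it

TASK

The coloured counter lying in the steel tray names today's mark on the angle gauge, orange or blue (the other counter is put away in the orange case). Take the gauge by its green handle and rock it on the ridge of the rock sample, its notched foot still resting in line on that ridge, until the swinging red pointer settles on the mark of that colour; finish while still holding it there, steady, with its foot on the ridge. Leave the counters and the other things on the table alone.

Things in the scene. Friction and masses are not known exactly. Their poses are not given: they have to be found in the camera images.
- stone: Fixed rock sample: brown-red stone on a pale wooden base 100 x 170 mm. Origin: centre of the base's underside, on the table; x along its ridge. Beside the ridge lie two lower humps of unequal height (46 mm towards -y, top 42 mm above the table; 43 mm towards +y, top 38 mm) on which the gauge's foot leans when let go: rolled +18 degrees on the -y hump, -24 degrees on the +y hump.
- ridge (a point): Middle of the axis of the sample's ridge, a round rib of radius 10 mm, 76 mm long, axis 60 mm above the table. Axes as the sample's (x along the ridge, z up). The gauge rocks about this x axis.
- gauge: Angle gauge, about 350 g: yellow upright plate 132 mm wide (y), 12 mm thick (x), top 110 mm above the origin; white dial on its +x face, away from the robot; foot 132 x 50 mm with a V notch astride the ridge. Origin: notch centre, on the ridge's axis when seated; z up the plate, x along the ridge. Starts seated, rolled +18 degrees about x (top towards the sample's -y), leaning on the -y hump.
- foot (a point): The notch centre of the gauge's foot (same point and axes as the gauge's origin).
- handle (a point): Middle of the gauge's green handle, the place to grip: block 30 mm wide (y), 24 mm deep (x), 62 mm long (z). This point is 142 mm from the notch centre along the gauge's z, 29 mm below the handle's top, 32 mm above the plate's top edge. Gripped across its 30 mm width, the fingers lie in the plane of rocking. Axes as the gauge's.
- pointer (a joint): Red pointer on the dial's +x face, 76 mm long, hung 98 mm above the notch centre; a pendulum that settles plumb in about 1 s. Rad about the gauge's x, 0 along its z: settles at minus the gauge's roll. Marks, 8 mm (6 degrees) wide, on the dial's lower arc: blue at +0.175 (towards gauge +y; gauge rolled -10 degrees, top leaning to +y), orange at -0.175 (gauge rolled +10 degrees, top leaning to -y).
- tray: Fixed bare steel tray 200 x 160 mm, rim 28 mm high, with the counter that names the mark. Origin: centre of its underside.
- case: Fixed open orange kit case 200 x 130 mm, 28 mm deep, with a raised lid (top about 125 mm above the table) on its -y side; the counter not in use lies in it. Origin: centre of its underside.
- counter_orange: Round white counter 48 mm across, 8 mm thick, with an orange top. Origin: centre of its underside. In the tray or in the case at the start.
- counter_blue: The same with a blue top.
- beaker: Glass beaker, 68 mm across, 90 mm high, beyond the sample. Origin: centre of its underside.
- jar: Closed jar, 60 mm across, 90 mm high, beyond the sample. Origin: centre of its underside.
- probe: Wooden-handled probe 150 mm long lying on the table.
- ruler: White ruler 30 x 200 x 4 mm lying on the table.
- eraser: Pink eraser 50 x 22 x 12 mm lying on the table.
Mind the look-alikes: they are no part of the job. What is shaped like the stone but pink or turquoise is not meant.

How it is judged:
At the end, for the whole second after the job is handed in: Through the last second: pointer within 3 degrees of the mark in the colour of the counter in the steel tray and nearly still; gauge gripped (over 2 N), foot pressing on the sample (over 0.3 N), notch centre within 15 mm of the ridge middle, in line within 0.12 rad (((horizontal distance between counter_orange and tray below 0.1 m and value of joint pointer between -0.2269 and -0.1221 rad) or (horizontal distance between counter_blue and tray below 0.1 m and value of joint pointer between 0.1221 and 0.2269 rad)) and contact force between gauge and the fingers above 2 N and contact force between gauge and stone above 0.3 N and distance between foot and ridge below 0.015 m and angle between the x axis of foot and the x axis of ridge, either way round below 0.12 rad and velocity of joint pointer between -0.25 and 0.25 rad/s and angular speed of gauge below 0.1 rad/s); the arm keeps its last pose, push and grip.
It fails at once if a counter is moved more than 25 mm (distance of any of counter_orange, counter_blue from where it was at the start of the episode above 0.025 m).
It fails at once if the beaker or jar is moved more than 25 mm (distance of any of beaker, jar from where it was at the start of the episode above 0.025 m).
It fails at once if the probe, ruler or eraser is moved more than 25 mm (distance of any of probe, ruler, eraser from where it was at the start of the episode above 0.025 m).
It also fails if it takes over 42 s, if anything falls off the work surface, if the arm or the gripper's body presses on something with over 40 N, if the wrist force passes 120 N, or if a joint passes its speed limit or range.

ROBOT

A 6-joint arm with a two-finger parallel gripper is mounted at the origin on the work surface. World frame = base frame: x ahead of the robot, y to its left, z up, the work surface at z = 0. Lengths are in m, angles in rad, forces in N, time in s.
With the tool pointing down it reaches from about 0.35 to 0.85 m from the base axis. Payload 8.1 kg.
Tool frame: the origin (TCP) lies at the centre of the arm's flange, where the gripper is bolted on; the fingertips stand 186 mm ahead of it and the grasp point (between the pads) lies 167 mm ahead of it (robot.nose_length is the distance from the TCP to the fingertips, in m); z points along the fingers, x is the direction in which the jaws open and shut, and the axes are right-handed (so a half turn about z gives the same grasp; the last joint's range is limited). The gripper opens to 93 mm and grips with 3 to 60 N. Pads are 15 mm wide; open, the fingers measure 128 mm over their backs; the gripper's body (75 mm by 188 mm) begins 65 mm behind the grasp point.
Start: joints at [-1.294, 0.13, 1.488, -0, 1.523, -0.085], TCP at [0.212, -0.561, 0.405] pointing down, gripper open.
Joint ranges: [-2.96, 2.96], [-0.89, 2.26], [0.02, 2.5], [-1.34, 4.48], [0, 2.73], [-2.66, 2.66]. Speed limits (rad/s): [2.39, 2.39, 2.79, 3.14, 3.14, 3.14].

INTERFACE

Orientations are given as a rotation vector (axis times angle).
In Python, from plant import robot gives the robot as it stands.
- The arm moves only by the tool arm_command, never from a script. Its argument "motion" is a list of rows, each an object with "slide": the shift along the tool's x, y, z each as a share of 0.4 m, from -1 to 1, a list of three; "turn": the turn, a rotation vector about the tool's x, y, z each as a share of 0.5 rad, from -1 to 1, a list of three. A call has exactly 5 rows; each row shifts and turns the commanded pose from where the row before left it, along the tool's axes as they then stand; what a row does not reach is not made up. A row lasts 1/12 s, in which the tool goes at most 41.7 mm and 7.16 degrees, less where a joint would pass 70% of its speed; a pose out of reach is approached as far as the arm can. A call with a number of a shift or a turn outside -1 to 1 is refused whole. A call with a gripper value outside its range is refused whole. "gripper" is the opening in per cent of the stroke, from 0 (shut) to 100 (fully open), set as the call begins (left out, the last holds). The fingers move at their own pace and stop on an object; "grip_force" is the grip in N (left out, the last holds). Time passes only in rows, so rows that do not move let the fingers close, or fill a call up. It gives the time, the measured TCP pose, the force and the opening at its end, in the units of the state.
- robot.read_state(): the state, without advancing time (a new reading comes with each control period).
- robot.read_camera(name): name is "scene" or "top" or "wrist"; returns a dict with "pixels" (420x560x3 uint8, blue, green, red), "intrinsics" (3x3 intrinsics, pixels), "D" ([k1, k2, p1, p2, k3] as OpenCV has them; the pictures are not rectified), "T" (4x4, takes a point from camera to world coordinates). Camera axes: x right, y down, z forward; pixel columns grow to the right and rows downward; lengths in m; the calibration is good to about 2 mm. A picture is of the moment at which its call begins. There is no depth.
- robot.close_job(): hands the job in, once; it reports no verdict.
The state is a dict: "t": time; "q": joint angles; "dq": joint speeds; "joint_torque": joint torques, N m; "tool_pos": TCP position; "orientation": TCP orientation; "force": force on the tool from outside, world axes, zero at the start; "wrist_torque": the same for the moment, N m; "opening": finger opening in m.
Only numpy, scipy, OpenCV 4.12 (cv2) and the standard library are available. Lean on these libraries where they do the work, as an engineer would, in place of code of your own. Each camera call takes 0.05 s, during which the arm holds its last target.

## Working session

There is one attempt and no reset: what is moved stays moved. The work goes in short steps, Python scripts to look and compute and a tool call to move; the robot and the scene stay as the last step left them, time stands still between calls to the robot, and variables do not carry over. Pictures are saved under pics/ and viewed, and the job is handed in when it is done.

Besides the shell and the picture viewer there is one more tool, called after ">>>" by a JSON object that holds its "api" and its "payload". arm_command: Moves the arm, as the interface text tells. Shift numbers are shares of 0.4 m and turn numbers shares of 0.5 rad, none past 1 either way. Its arguments: {"type":"object","properties":{"motion":{"type":"array","items":{"type":"object","properties":{"slide":{"type":"array","items":{"type":"number"}},"turn":{"type":"array","items":{"type":"number"}}}}},"gripper":{"type":"number"},"grip_force":{"type":"number"}},"required":["motion"]}

```bash
ls; mkdir -p pics; python3 - <<'E'
from plant import robot
import cv2,pickle
s=robot.read_state();print(s)
d={}
for n in("scene","top","wrist"):
    c=robot.read_camera(n);d[n]=c;cv2.imwrite(f"pics/{n}0.png",c["pixels"]);print(n,c["intrinsics"],c["D"],c["T"])
pickle.dump(d,open("c0.pkl","wb"))
E
```

```text
pics
{'t': 0.0, 'q': array([-1.29439685e+00,  1.31107308e-01,  1.48928729e+00, -1.06348459e-05,
        1.52303478e+00, -8.54227693e-02]), 'dq': array([ 0.00178276, -0.00084436,  0.00109156,  0.00076413,  0.00056839,
       -0.00183772]), 'joint_torque': array([-2.24979274e-03, -5.59838998e+01, -4.91771543e+01,  7.67600024e-02,
        3.59356531e-02, -1.78888122e-04]), 'tool_pos': array([ 0.21232694, -0.56091446,  0.40371493]), 'orientation': array([-2.58392746e+00,  1.78483219e+00,  2.23510117e-03]), 'force': array([-0.23176812,  0.60681104, -0.46917533]), 'wrist_torque': array([-0.03768396, -0.00482707,  0.03423596]), 'opening': 0.09279117810460791}
scene [[431.70492441   0.         272.67119711]
 [  0.         431.70492441 204.12498891]
 [  0.           0.           1.        ]] [-0.05855079  0.          0.          0.          0.        ] [[ 0.45537549  0.49258636 -0.74161434  1.46020018]
 [ 0.88998461 -0.27401388  0.36447741 -0.51570942]
 [-0.02367602 -0.82599943 -0.56317349  0.86482684]
 [ 0.          0.          0.          1.        ]]
top [[385.07905816   0.         280.86659019]
 [  0.         385.07905816 209.83556869]
 [  0.           0.           1.        ]] [0.01188432 0.         0.         0.         0.        ] [[-2.08878543e-02 -9.96035407e-01  8.64706021e-02  4.20840124e-01]
 [-9.99781311e-01  2.07218868e-02 -2.81660339e-03 -5.63217767e-02]
 [ 1.01360267e-03 -8.65105248e-02 -9.96250421e-01  1.25110797e+00]
 [ 0.00000000e+00  0.00000000e+00  0.00000000e+00  1.00000000e+00]]
wrist [[333.56241652   0.         283.49525595]
 [  0.         333.56241652 205.75017685]
 [  0.           0.           1.        ]] [0.00232551 0.         0.         0.         0.        ] [[ 0.35400803 -0.90179443 -0.24788125  0.28051701]
 [-0.9352405  -0.34187911 -0.09189064 -0.53482306]
 [-0.00187895  0.26435861 -0.96442262  0.38319725]
 [ 0.          0.          0.          1.        ]]
```

View pics/scene0.png

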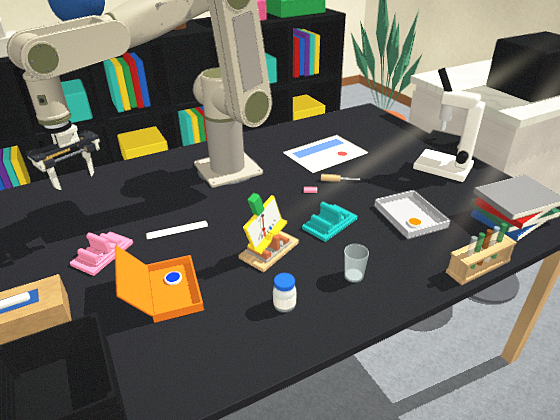

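View pics/top0.png

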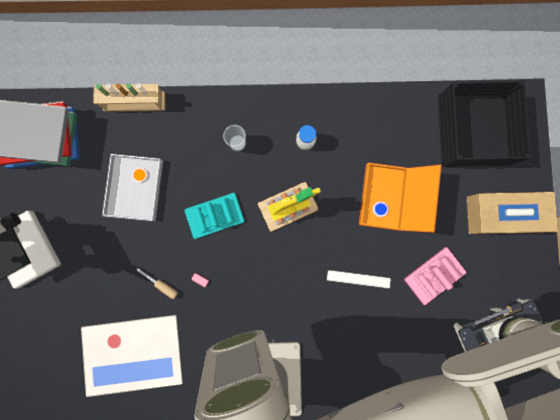

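View pics/wrist0.png

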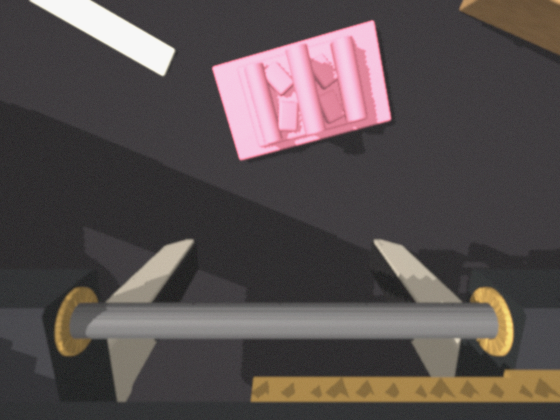

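The tray holds the orange counter (scene 414,223; top 139,175) and the case holds the blue one (top 380,209), so the gauge needs a roll of +10°. There are three stone-shaped things in the top view: the brown one on pale wood (288,206), which carries the gauge, plus pink (435,276) and turquoise (214,215). I choose the brown one and will check it in a close crop.

```bash
python3 - <<'E'
import pickle,cv2,numpy as np
d=pickle.load(open("c0.pkl","rb"))
a=d["top"]["pixels"][165:245,240:340];b=d["scene"]["pixels"][180:280,225:325]
cv2.imwrite("pics/cropt.png",cv2.resize(a,(800,640)[:2],interpolation=cv2.INTER_CUBIC)[:600])
cv2.imwrite("pics/crops.png",cv2.resize(b,(600,600),interpolation=cv2.INTER_CUBIC))
E
```

```text
(no output)
```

View pics/cropt.png

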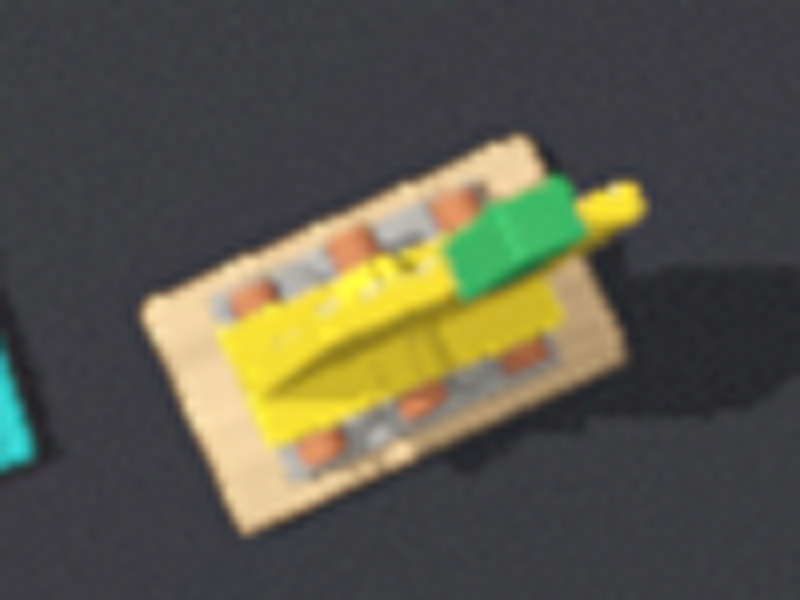

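View pics/crops.png

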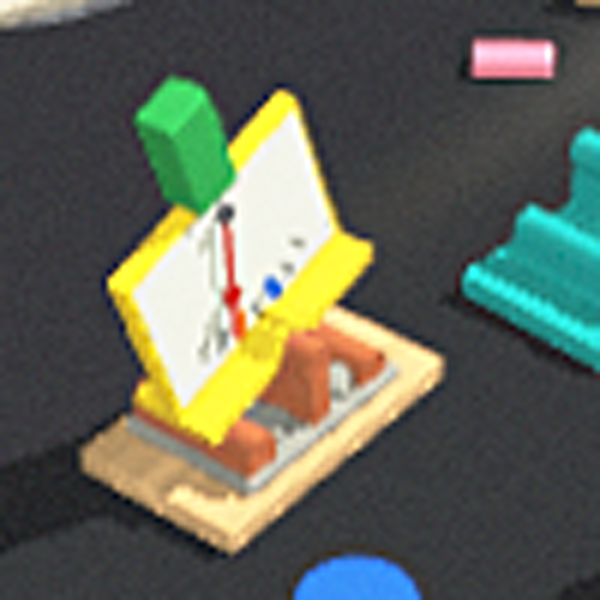

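```bash
cat > h.py <<'E'
import numpy as np,cv2
from scipy.spatial.transform import Rotation as R
def proj(c,P):
    T=np.linalg.inv(c["T"]);r,_=cv2.Rodrigues(T[:3,:3])
    return cv2.projectPoints(np.array(P,float),r,T[:3,3],c["intrinsics"],np.array(c["D"]))[0].reshape(-1,2)
def gauge(p):
    x,y,yaw,roll,dx=p[:5]
    Rs=R.from_euler("z",yaw); Rg=Rs*R.from_euler("x",roll)
    o=np.array([x,y,.06])+Rs.apply([dx,0,0])
    return Rs,Rg,o
E
cat > fit.py <<'E'
from h import *
import pickle
from scipy.optimize import least_squares
d=pickle.load(open("c0.pkl","rb"))
S=lambda u,v:np.array([225+u/6-.42,180+v/6-.42]); T=lambda u,v:np.array([240+u/8-.44,165+v/8-.44])
# (cam, kind, local, px)
obs=[("top","b",(50,85),T(145,308)),("top","b",(50,-85),T(522,135)),("top","b",(-50,85),T(243,533)),
("scene","b",(50,85),S(445,358)),("scene","b",(-50,-85),S(80,455)),("scene","b0",(50,-85),S(235,552)),
("top","g",(12,-15,171),T(565,175)),("top","g",(-12,-15,171),T(585,228)),("top","g",(12,15,171),T(500,205)),("top","g",(-12,15,171),T(520,258)),
("scene","g",(6,66,110),S(290,92)),("scene","g",(6,-66,110),S(112,282)),("scene","g",(7,0,98),S(227,212)),
("scene","g",(12,-15,171),S(137,120)),("scene","g",(12,15,171),S(185,128-35)),("scene","g",(-12,-15,171),S(140,118))]
obs=obs[:14]
def res(p,full=False):
    Rs,Rg,o=gauge(p);out=[]
    for c,k,l,px in obs:
        l=np.array(l)/1000
        if k=="g":w=o+Rg.apply(l)
        else:w=np.array([p[0],p[1],0])+Rs.apply([l[0],l[1],p[5] if k=="b" else 0])
        out.append(proj(d[c],[w])[0]-px)
    return np.array(out) if full else np.append(np.ravel(out),[p[4]/.003,(p[3]-.314)/.03])
r=least_squares(res,[.5,-.08,.43,.314,0,.012],loss="soft_l1")
p=r.x;print(p.round(4));print(res(p,1).round(1));np.save("p.npy",p)
Rs,Rg,o=gauge(p);print("handle",o+Rg.apply([0,0,.142]),"origin",o)
E
python3 fit.py
```

```text
[ 0.5395 -0.0815  0.4089  0.3138 -0.0045  0.012 ]
[[-0.5  0.1]
 [ 0.   0.1]
 [ 0.   0.1]
 [-0.5  0.4]
 [-0.3 -0.4]
 [-0.7  0.6]
 [ 0.  -0.2]
 [ 1.3  1.2]
 [-1.2 -0.1]
 [ 0.   1.4]
 [ 0.7  1.1]
 [ 1.7  1.7]
 [-1.5 -0.3]
 [ 5.   2.4]]
handle [ 0.55276865 -0.1234786   0.19506708] origin [ 0.53534175 -0.08326432  0.06      ]
```

```bash
sed -i 's|("scene","g",(12,-15,171),S(137,120)).*|("scene","g",(-12,-15,171),S(137,120)),("scene","g",(12,-15,171),S(182,132)),("scene","g",(12,15,171),S(210,90)),("scene","g",(-12,15,171),S(172,76))]|; s/^obs=obs.*//' fit.py; python3 fit.py
cat > tgt.py <<'E'
from h import *
import sys
from plant import robot
p=np.load("p.npy");s=robot.read_state()
Rt=R.from_rotvec(s["orientation"]);tp=s["tool_pos"]
print("t",s["t"],"q",s["q"].round(3),"F",s["force"].round(2),"open",round(s["opening"],4),tp.round(4))
def target(roll,back,along=0.142):
    Rs,Rg,o=gauge([*p[:3],roll,p[4]])
    ax=Rg.apply([0,0,-1.]);best=None
    for sg in(1,-1):
        x=Rg.apply([0,sg,0]);M=R.from_matrix(np.c_[x,np.cross(ax,x),ax])
        if best is None or (Rt.inv()*M).magnitude()<(Rt.inv()*best).magnitude():best=M
    return o+Rg.apply([0,0,along])-ax*(.167+back),best
roll,back=float(sys.argv[1]),float(sys.argv[2]);along=float(sys.argv[3]) if len(sys.argv)>3 else .142
P,M=target(roll,back,along)
print("target",P.round(4),"delta tool (m)",Rt.inv().apply(P-tp).round(4),"share",(Rt.inv().apply(P-tp)/.4).round(4))
rv=(Rt.inv()*M).as_rotvec();print("turn rad",rv.round(4),"share",(rv/.5).round(4))
E
python3 tgt.py .314 .1
```

```text
[ 0.5395 -0.0812  0.4136  0.3127 -0.003   0.0119]
[[-0.6  0.3]
 [-0.2  0. ]
 [ 0.1  0.2]
 [-0.5  0.3]
 [-0.2 -0.3]
 [-0.4  0.6]
 [-0.4 -0.8]
 [ 0.9  0.6]
 [-1.7 -0.6]
 [-0.4  0.8]
 [ 1.2  1.2]
 [ 2.4  1.9]
 [-0.9 -0.2]
 [-0.9 -0.4]
 [-1.8  0.6]
 [ 0.3  0.1]
 [-0.  -0.5]]
handle [ 0.5543001  -0.12238134  0.19511227] origin [ 0.53674166 -0.08237662  0.06      ]
t 0.15 q [-1.294  0.131  1.489  0.     1.523 -0.085] F [ 0.07  0.57 -0.01] open 0.0931 [ 0.2123 -0.561   0.4039]
target [ 0.5875 -0.1981  0.449 ] delta tool (m) [-0.2067 -0.4793 -0.0447] share [-0.5167 -1.1984 -0.1118]
turn rad [-0.0083 -0.3125 -0.0513] share [-0.0166 -0.625  -0.1027]
```

>>> {"api": "arm_command", "payload": {"motion": [{"slide": [0,0,-0.1],"turn": [0,0,0]},{"slide": [-0.03,-0.09,-0.01],"turn": [0,0,0]},{"slide": [-0.04,-0.09,0],"turn": [0,0,0]},{"slide": [-0.04,-0.09,0],"turn": [0,0,0]},{"slide": [-0.04,-0.09,0],"turn": [0,0,0]}], "gripper": 100, "grip_force": 20}}

```text
t: 0.57
tool_pos: [0.3265, -0.4529, 0.4487]
orientation: [-2.584, 1.787, 0.0]
force: [-0.2, -0.4, -0.0]
opening: 0.093
```

>>> {"api": "arm_command", "payload": {"motion": [{"slide": [-0.04,-0.09,0],"turn": [0,0,0]},{"slide": [-0.04,-0.09,0],"turn": [0,0,0]},{"slide": [-0.04,-0.09,0],"turn": [0,0,0]},{"slide": [-0.04,-0.09,0],"turn": [0,0,0]},{"slide": [-0.04,-0.09,0],"turn": [0,0,0]}]}}

```text
t: 0.98
tool_pos: [0.4669, -0.3138, 0.4485]
orientation: [2.585, -1.786, -0.0]
force: [0.3, -0.6, -0.4]
opening: 0.0932
```

```bash
python3 tgt.py .314 .1
```

```text
t 0.9833 q [-0.683  0.015  1.53  -0.     1.597  0.526] F [ 0.29 -0.57 -0.42] open 0.0932 [ 0.4669 -0.3138  0.4485]
target [ 0.5875 -0.1981  0.449 ] delta tool (m) [-0.0656 -0.1538 -0.0005] share [-0.164  -0.3846 -0.0012]
turn rad [-0.008  -0.3137 -0.0515] share [-0.016  -0.6275 -0.1029]
```

>>> {"api": "arm_command", "payload": {"motion": [{"slide": [-0.04,-0.09,0],"turn": [0,0,0]},{"slide": [-0.04,-0.1,0],"turn": [0,0,0]},{"slide": [-0.04,-0.1,0],"turn": [0,0,0]},{"slide": [-0.044,-0.095,0],"turn": [0,0,-0.1]},{"slide": [0,0,0],"turn": [0,-0.2,0]}]}}

```text
t: 1.4
tool_pos: [0.5884, -0.1945, 0.4486]
orientation: [-2.589, 1.674, 0.127]
force: [0.2, -0.5, -0.2]
opening: 0.0929
```

>>> {"api": "arm_command", "payload": {"motion": [{"slide": [0,0,0],"turn": [0,-0.22,0]},{"slide": [0,0,0],"turn": [0,-0.2,0]},{"slide": [0,0,0],"turn": [0,0,0]},{"slide": [0,0,0],"turn": [0,0,0]},{"slide": [0,0,0],"turn": [0,0,0]}]}}

```text
t: 1.82
tool_pos: [0.5844, -0.2021, 0.4484]
orientation: [-2.467, 1.616, 0.382]
force: [-0.9, -0.3, -0.1]
opening: 0.0928
```

```bash
python3 tgt.py .314 .1; python3 - <<'E'
from plant import robot
import cv2,pickle,numpy as np
from h import *
d={}
for n in("wrist","scene"):
    c=robot.read_camera(n);d[n]=c
cv2.imwrite("pics/wrist1.png",d["wrist"]["pixels"])
cv2.imwrite("pics/scene1.png",cv2.resize(d["scene"]["pixels"][130:280,180:360],(720,600),interpolation=cv2.INTER_CUBIC))
pickle.dump(d,open("c1.pkl","wb"))
p=np.load("p.npy");Rs,Rg,o=gauge(p)
for l in [(-.012,-.015,.171),(-.012,.015,.171),(.012,.015,.171),(.012,-.015,.171),(-.006,.066,.11),(-.006,-.066,.11)]:print(l,proj(d["wrist"],[o+Rg.apply(l)]).round(1))
E
```

```text
t 1.8167 q [-0.475  0.279  1.256  0.199  1.842  0.715] F [-0.88 -0.33 -0.14] open 0.0928 [ 0.5844 -0.2021  0.4484]
target [ 0.5875 -0.1981  0.449 ] delta tool (m) [-0.0026 -0.0044  0.0002] share [-0.0064 -0.0111  0.0004]
turn rad [-0.0004 -0.0071 -0.0025] share [-0.0008 -0.0142 -0.005 ]
(-0.012, -0.015, 0.171) [[299. 235.]]
(-0.012, 0.015, 0.171) [[255.7 235.2]]
(0.012, 0.015, 0.171) [[254.8 201.6]]
(0.012, -0.015, 0.171) [[299.3 201.4]]
(-0.006, 0.066, 0.11) [[201.7 204.2]]
(-0.006, -0.066, 0.11) [[354.4 203.6]]
```

View pics/wrist1.png

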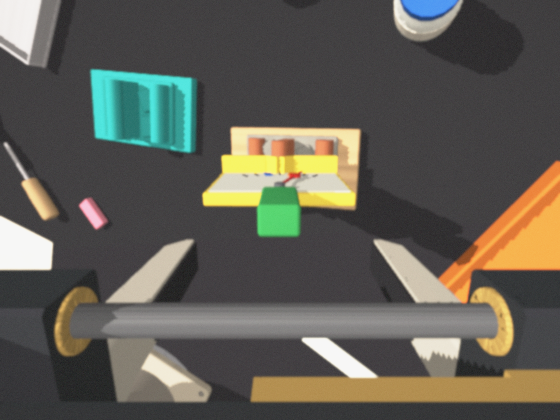

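View pics/scene1.png

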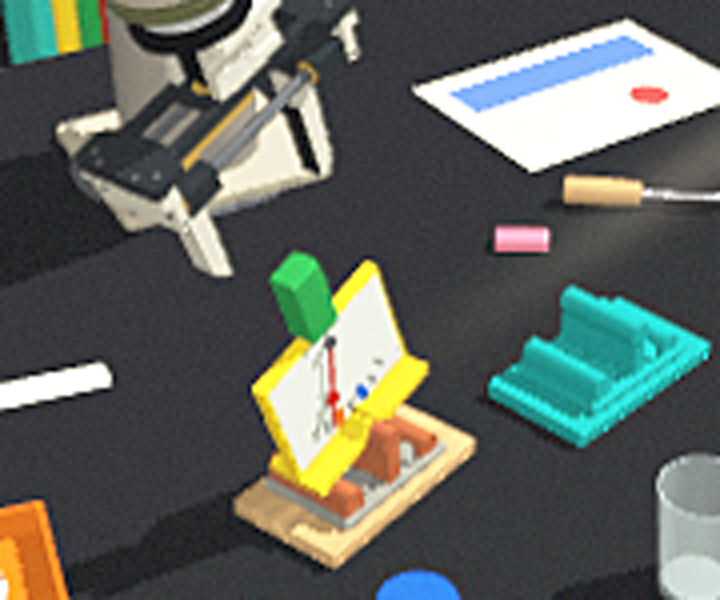

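Wrist view: the handle's top face spans about (258–300, 207–236), within about 1 mm of the model's prediction, and sits between the fingers. I'll correct the offset and go in.

>>> {"api": "arm_command", "payload": {"motion": [{"slide": [-0.006,-0.011,0],"turn": [0,-0.014,-0.005]},{"slide": [0,0,0.06],"turn": [0,0,0]},{"slide": [0,0,0.06],"turn": [0,0,0]},{"slide": [0,0,0.03],"turn": [0,0,0]},{"slide": [0,0,0],"turn": [0,0,0]}]}}

```text
t: 2.33
tool_pos: [0.5792, -0.1795, 0.3893]
orientation: [-2.464, 1.608, 0.401]
force: [1.2, 0.6, -0.3]
opening: 0.0927
```

```bash
python3 tgt.py .314 .003; python3 - <<'E'
from plant import robot
import cv2,pickle,numpy as np
from h import *
d={}
for n in("wrist","scene"):
    c=robot.read_camera(n);d[n]=c
cv2.imwrite("pics/wrist2.png",d["wrist"]["pixels"])
cv2.imwrite("pics/scene2.png",cv2.resize(d["scene"]["pixels"][130:280,180:360],(720,600),interpolation=cv2.INTER_CUBIC))
p=np.load("p.npy");Rs,Rg,o=gauge(p)
for l in [(-.012,-.015,.171),(-.012,.015,.171),(.012,.015,.171),(.012,-.015,.171),(-.006,.066,.11),(-.006,-.066,.11)]:print(l,proj(d["wrist"],[o+Rg.apply(l)]).round(1))
E
```

```text
t 2.3333 q [-0.449  0.271  1.375  0.207  1.741  0.717] F [ 1.19  0.58 -0.25] open 0.0927 [ 0.5792 -0.1795  0.3893]
target [ 0.5755 -0.1706  0.3567] delta tool (m) [ 0.0011 -0.0002  0.0339] share [ 0.0028 -0.0006  0.0848]
turn rad [0.003  0.0066 0.0006] share [0.006  0.0133 0.0012]
(-0.012, -0.015, 0.171) [[316.6 285. ]]
(-0.012, 0.015, 0.171) [[258.1 284.7]]
(0.012, 0.015, 0.171) [[257.1 241. ]]
(0.012, -0.015, 0.171) [[317.9 241.2]]
(-0.006, 0.066, 0.11) [[190.8 232.5]]
(-0.006, -0.066, 0.11) [[383.7 233.1]]
```

View pics/wrist2.png

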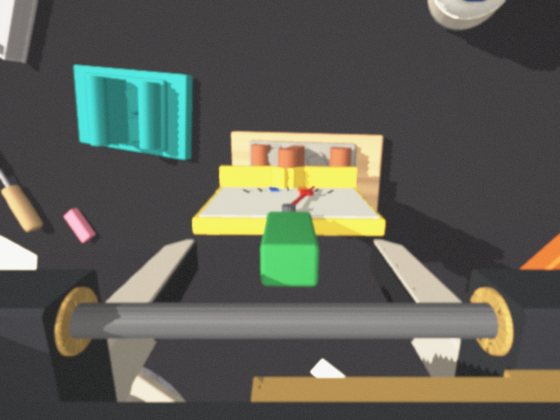

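View pics/scene2.png

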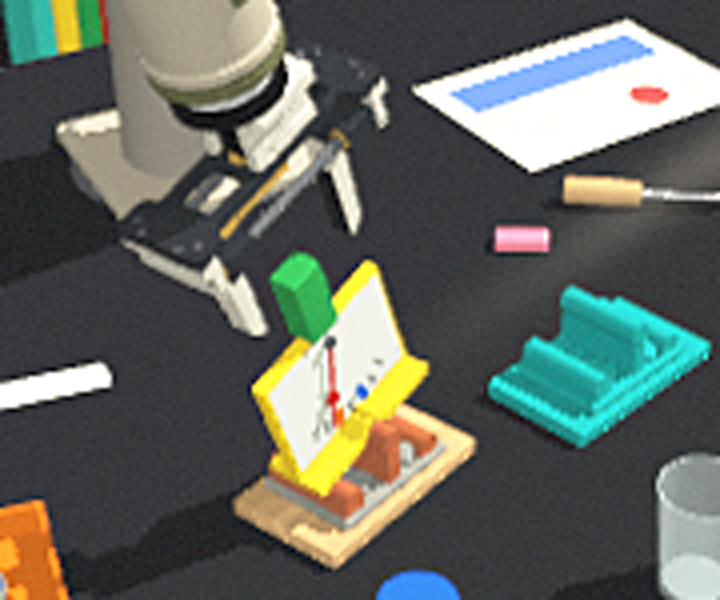

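>>> {"api": "arm_command", "payload": {"motion": [{"slide": [0,0,0.04],"turn": [0,0.01,0]},{"slide": [0,0,0.04],"turn": [0,0,0]},{"slide": [0,0,0.005],"turn": [0,0,0]},{"slide": [0,0,0],"turn": [0,0,0]},{"slide": [0,0,0],"turn": [0,0,0]}]}}

```text
t: 2.85
tool_pos: [0.5763, -0.1715, 0.3618]
orientation: [-2.467, 1.61, 0.385]
force: [0.2, -0.3, 0.4]
opening: 0.0929
```

```bash
python3 tgt.py .314 .003; python3 - <<'E'
from plant import robot
import cv2
for n in("wrist","scene"):
    c=robot.read_camera(n)["pixels"]
    if n=="scene":c=cv2.resize(c[130:280,180:360],(720,600),interpolation=cv2.INTER_CUBIC)
    cv2.imwrite(f"pics/{n}3.png",c)
E
```

```text
t 2.85 q [-0.439  0.266  1.43   0.205  1.679  0.715] F [ 0.25 -0.34  0.44] open 0.0929 [ 0.5763 -0.1715  0.3618]
target [ 0.5755 -0.1706  0.3567] delta tool (m) [0.0004 0.0004 0.0052] share [0.0011 0.001  0.0129]
turn rad [-0.0018 -0.0034  0.0011] share [-0.0035 -0.0068  0.0021]
```

View pics/wrist3.png

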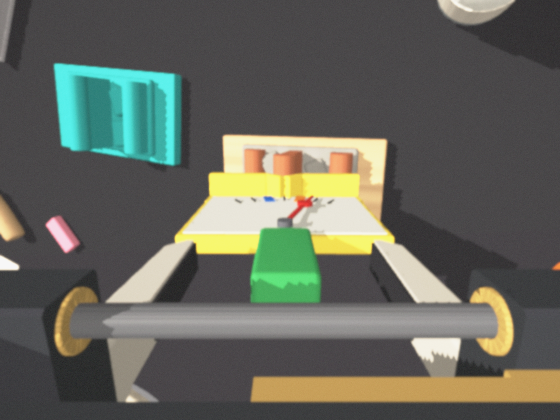

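View pics/scene3.png

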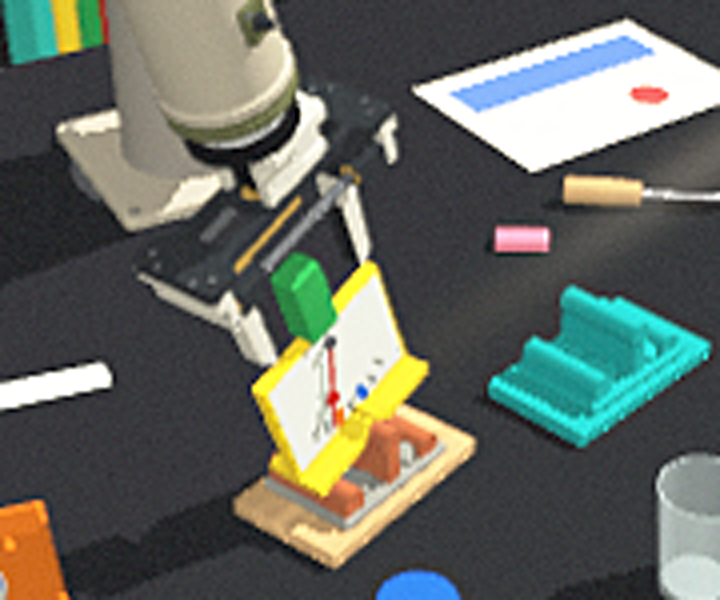

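>>> {"api": "arm_command", "payload": {"motion": [{"slide": [0,0,0.011],"turn": [0,-0.005,0]},{"slide": [0,0,0],"turn": [0,0,0]},{"slide": [0,0,0],"turn": [0,0,0]},{"slide": [0,0,0],"turn": [0,0,0]},{"slide": [0,0,0],"turn": [0,0,0]}], "gripper": 0, "grip_force": 20}}

```text
t: 3.37
tool_pos: [0.5753, -0.1699, 0.356]
orientation: [-2.465, 1.609, 0.39]
force: [0.1, -0.1, 0.1]
opening: 0.0643
```

>>> {"api": "arm_command", "payload": {"motion": [{"slide": [0,0,0],"turn": [0,0,0]},{"slide": [0,0,0],"turn": [0,0,0]},{"slide": [0,0,0],"turn": [0,0,0]},{"slide": [0,0,0],"turn": [0,0,0]},{"slide": [0,0,0],"turn": [0,0,0]}]}}

```text
t: 3.78
tool_pos: [0.5754, -0.1699, 0.356]
orientation: [-2.465, 1.609, 0.39]
force: [0.1, -0.6, 1.0]
opening: 0.031
```

```bash
python3 tgt.py .314 .003; python3 - <<'E'
from plant import robot
import cv2
for n in("wrist","scene"):
    c=robot.read_camera(n)["pixels"]
    if n=="scene":c=cv2.resize(c[130:280,180:360],(720,600),interpolation=cv2.INTER_CUBIC)
    cv2.imwrite(f"pics/{n}4.png",c)
E
```

```text
t 3.7833 q [-0.438  0.268  1.439  0.207  1.672  0.715] F [ 0.08 -0.63  1.01] open 0.031 [ 0.5754 -0.1699  0.356 ]
target [ 0.5755 -0.1706  0.3567] delta tool (m) [ 0.0004  0.0002 -0.0009] share [ 0.0011  0.0005 -0.0024]
turn rad [-0.0006  0.0003  0.0008] share [-0.0012  0.0006  0.0017]
```

View pics/wrist4.png

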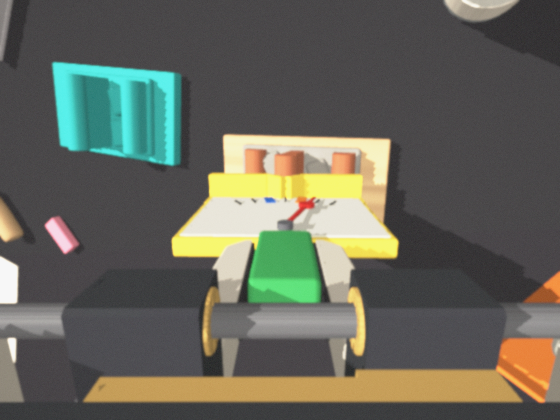

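View pics/scene4.png

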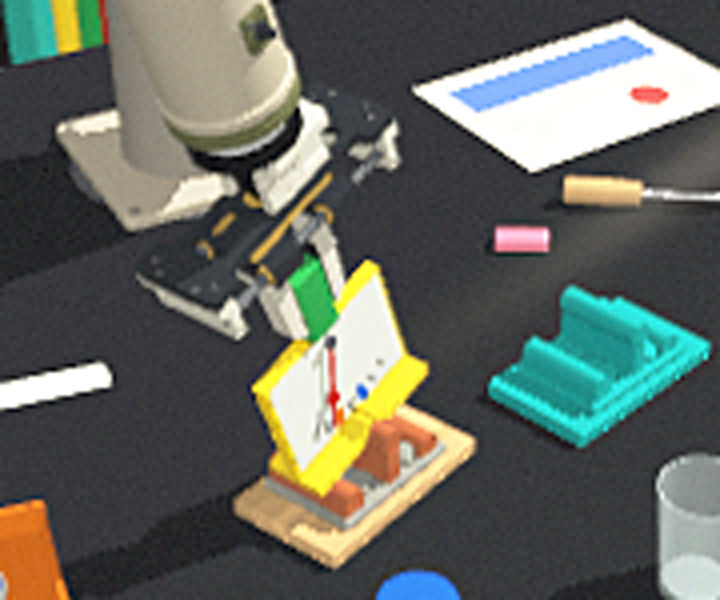

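>>> {"api": "arm_command", "payload": {"motion": [{"slide": [-0.0136,0,0.0001],"turn": [0,0.035,0]},{"slide": [-0.0136,0,0.0001],"turn": [0,0.035,0]},{"slide": [-0.0136,0,0.0001],"turn": [0,0.035,0]},{"slide": [-0.0136,0,0.0001],"turn": [0,0.035,0]},{"slide": [0,0,0],"turn": [0,0,0]}]}}

```text
t: 4.3
tool_pos: [0.5666, -0.1498, 0.3626]
orientation: [-2.508, 1.635, 0.303]
force: [0.5, -4.3, -3.1]
opening: 0.0298
```

```bash
python3 tgt.py .2443 .002; python3 - <<'E'
from plant import robot
print(robot.read_state()["wrist_torque"])
import cv2
for n in("wrist","scene"):
    c=robot.read_camera(n)["pixels"]
    if n=="scene":c=cv2.resize(c[180:270,225:333],(720,600),interpolation=cv2.INTER_CUBIC)
    cv2.imwrite(f"pics/{n}5.png",c)
E
```

```text
t 4.3 q [-0.4    0.197  1.501  0.166  1.619  0.749] F [ 0.48 -4.34 -3.08] open 0.0298 [ 0.5666 -0.1498  0.3626]
target [ 0.567  -0.1513  0.3618] delta tool (m) [0.0016 0.0003 0.0004] share [0.0039 0.0007 0.0011]
turn rad [-0.0007 -0.003   0.0017] share [-0.0013 -0.0061  0.0034]
[-1.77592818 -0.6541695  -0.01085105]
```

View pics/scene5.png

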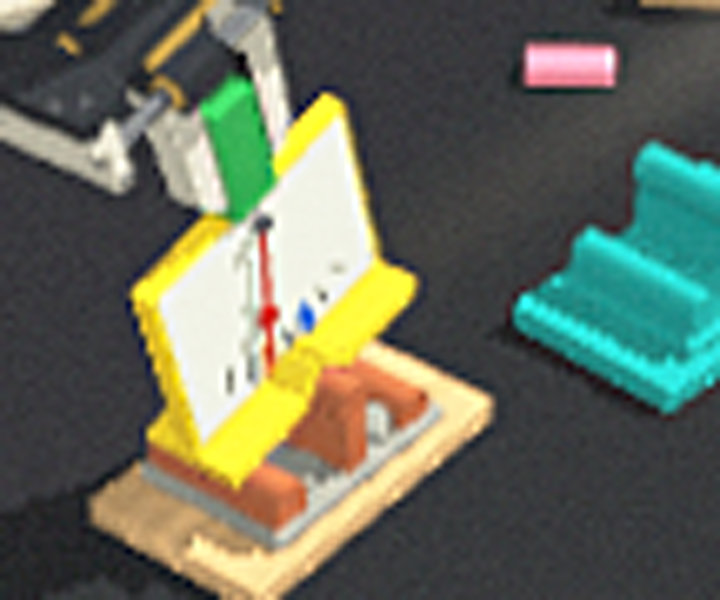

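>>> {"api": "arm_command", "payload": {"motion": [{"slide": [0.002,0,0.002],"turn": [0,0,0]},{"slide": [0,0,0.002],"turn": [0,0,0]},{"slide": [0,0,0],"turn": [0,0,0]},{"slide": [0,0,0],"turn": [0,0,0]},{"slide": [0,0,0],"turn": [0,0,0]}]}}

```text
t: 4.82
tool_pos: [0.5673, -0.1513, 0.3616]
orientation: [-2.505, 1.635, 0.305]
force: [0.6, -3.1, 5.7]
opening: 0.0299
```

```bash
python3 tgt.py .2443 .002; python3 - <<'E'
from plant import robot
print(robot.read_state()["wrist_torque"])
E
```

```text
t 4.8167 q [-0.403  0.201  1.499  0.167  1.619  0.747] F [ 0.64 -3.08  5.65] open 0.0299 [ 0.5673 -0.1513  0.3616]
target [ 0.567  -0.1513  0.3618] delta tool (m) [-0.0002  0.0002 -0.0001] share [-0.0006  0.0006 -0.0003]
turn rad [-0.0018 -0.0007  0.0009] share [-0.0036 -0.0015  0.0018]
[-0.90118    -0.01933769  0.04825446]
```

>>> {"api": "arm_command", "payload": {"motion": [{"slide": [-0.0132,0,0.0001],"turn": [0,0.035,0]},{"slide": [-0.0132,0,0.0001],"turn": [0,0.035,0]},{"slide": [-0.0132,0,0.0001],"turn": [0,0.035,0]},{"slide": [-0.0132,0,0.0001],"turn": [0,0.035,0]},{"slide": [0,0,0],"turn": [0,0,0]}]}}

```text
t: 5.23
tool_pos: [0.5588, -0.1317, 0.3661]
orientation: [-2.545, 1.659, 0.218]
force: [0.4, -4.2, 5.4]
opening: 0.0298
```

>>> {"api": "arm_command", "payload": {"motion": [{"slide": [0,0,0],"turn": [0,0,0]},{"slide": [0,0,0],"turn": [0,0,0]},{"slide": [0,0,0],"turn": [0,0,0]},{"slide": [0,0,0],"turn": [0,0,0]},{"slide": [0,0,0],"turn": [0,0,0]}]}}

```text
t: 5.65
tool_pos: [0.559, -0.1324, 0.3659]
orientation: [-2.543, 1.66, 0.221]
force: [0.3, -2.4, 8.9]
opening: 0.0302
```

```bash
cat > look.py <<'E'
from plant import robot
import sys,cv2,pickle
from h import *
k=sys.argv[1];roll=float(sys.argv[2])
print(robot.read_state()["wrist_torque"])
p=np.load("p.npy")
d={n:robot.read_camera(n) for n in("scene","wrist","top")}
pickle.dump(d,open(f"c{k}.pkl","wb"))
im=d["scene"]["pixels"];f=8
cv2.imwrite(f"pics/scene{k}.png",cv2.resize(im[190:260,230:310],(640,560),interpolation=cv2.INTER_CUBIC))
cv2.imwrite(f"pics/wrist{k}.png",d["wrist"]["pixels"])
for r in(roll-.07,roll,roll+.07):
    Rs,Rg,o=gauge([*p[:3],r,p[4]])
    L=[(.006,.066,.11),(.006,-.066,.11),(.009,0,.098),(.009,.076*np.sin(.175),.098-.076*np.cos(.175)),(.009,-.076*np.sin(.175),.098-.076*np.cos(.175)),(.009,-.076*np.sin(r),.098-.076*np.cos(r))]
    print(r,((proj(d["scene"],[o+Rg.apply(l) for l in L])-[230,190]+.44)*f).round().astype(int).tolist())
E
python3 tgt.py .1745 .002;python3 look.py 6 .1745
```

```text
t 5.65 q [-0.364  0.139  1.556  0.126  1.569  0.785] F [ 0.26 -2.36  8.94] open 0.0302 [ 0.559  -0.1324  0.3659]
target [ 0.5584 -0.1318  0.3663] delta tool (m) [-0.0008  0.0003 -0.0002] share [-0.0021  0.0008 -0.0006]
turn rad [-0.002   0.0003  0.0009] share [-0.004   0.0006  0.0017]
[-0.44292415  0.11859292 -0.03890075]
0.10449999999999998 [[401, 42], [164, 242], [295, 168], [338, 303], [293, 343], [302, 337]]
0.1745 [[386, 44], [151, 265], [283, 179], [335, 303], [290, 348], [290, 348]]
0.2445 [[371, 47], [139, 288], [271, 191], [332, 305], [288, 352], [279, 360]]
```

View pics/scene6.png

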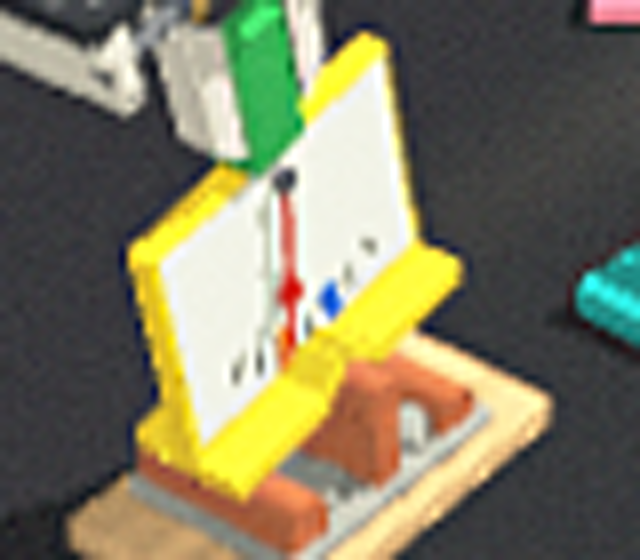

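View pics/wrist6.png

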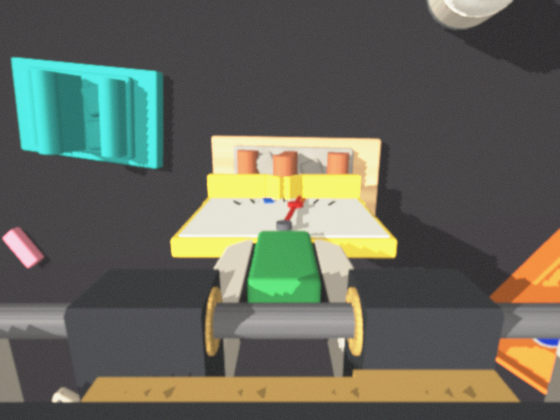

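```bash
python3 - <<'E'
import pickle,cv2
d=pickle.load(open("c6.pkl","rb"))
cv2.imwrite("pics/z6.png",cv2.resize(d["scene"]["pixels"][208:240,252:284],(600,600),interpolation=cv2.INTER_NEAREST))
cv2.imwrite("pics/w6.png",cv2.resize(d["wrist"]["pixels"][190:240,225:345],(800,333),interpolation=cv2.INTER_CUBIC))
E
```

```text
(no output)
```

View pics/z6.png

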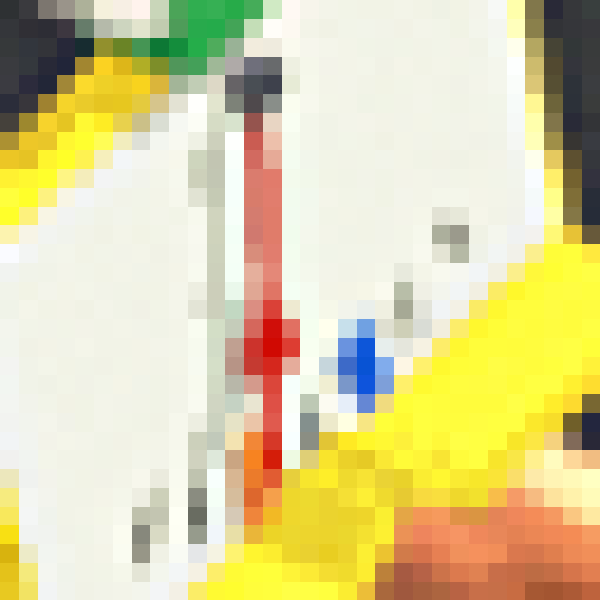

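View pics/w6.png

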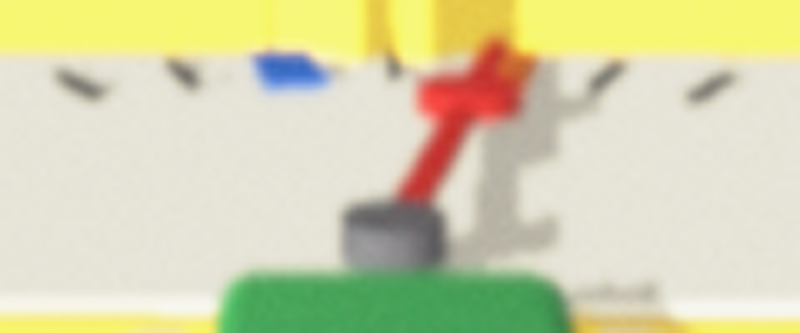

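```bash
python3 - <<'E'
import pickle
from h import *
d=pickle.load(open("c6.pkl","rb"));p=np.load("p.npy")
for cam,o0,f in(("wrist",(225,190),6.667),("scene",(252,208),18.75)):
  for r in(.14,.1745,.21):
    Rs,Rg,o=gauge([*p[:3],r,p[4]])
    q=lambda x,a,l:o+Rg.apply([x,l*np.sin(a),.098-l*np.cos(a)])
    P=[q(.006,0,0),q(.013,0,0),q(.006,.175,.074),q(.006,-.175,.074),q(.011,-r,.02),q(.011,-r,.05),q(.011,-r,.076)]
    print(cam,r,((proj(d[cam],P)-o0+.5)*f).round().astype(int).tolist())
E
python3 tgt.py .1745 .002
```

```text
wrist 0.14 [[351, 267], [350, 194], [278, 70], [487, 72], [389, 154], [436, 79], [469, 28]]
wrist 0.1745 [[388, 267], [388, 194], [285, 71], [494, 71], [423, 154], [466, 80], [496, 28]]
wrist 0.21 [[426, 267], [426, 194], [292, 72], [501, 70], [458, 154], [497, 79], [525, 28]]
scene 0.14 [[251, 63], [287, 79], [359, 359], [257, 456], [281, 181], [287, 338], [292, 470]]
scene 0.1745 [[237, 76], [273, 92], [356, 361], [254, 461], [267, 194], [273, 351], [279, 483]]
scene 0.21 [[223, 90], [258, 106], [352, 362], [251, 467], [253, 208], [259, 365], [265, 497]]
t 5.8 q [-0.364  0.139  1.556  0.126  1.569  0.785] F [-0.11 -2.02  8.77] open 0.0302 [ 0.559  -0.1324  0.3659]
target [ 0.5584 -0.1318  0.3663] delta tool (m) [-0.0008  0.0003 -0.0002] share [-0.0021  0.0008 -0.0005]
turn rad [-0.002   0.0003  0.0008] share [-0.004   0.0007  0.0016]
```

>>> {"api": "arm_command", "payload": {"motion": [{"slide": [0,0,0],"turn": [0,0,0]},{"slide": [0,0,0],"turn": [0,0,0]},{"slide": [0,0,0],"turn": [0,0,0]},{"slide": [0,0,0],"turn": [0,0,0]},{"slide": [0,0,0],"turn": [0,0,0]}]}}

```text
t: 6.22
tool_pos: [0.559, -0.1324, 0.3659]
orientation: [-2.543, 1.66, 0.221]
force: [-0.5, -3.1, 8.8]
opening: 0.0302
```

>>> {"api": "arm_command", "payload": {"motion": [{"slide": [0,0,0],"turn": [0,0,0]},{"slide": [0,0,0],"turn": [0,0,0]},{"slide": [0,0,0],"turn": [0,0,0]},{"slide": [0,0,0],"turn": [0,0,0]},{"slide": [0,0,0],"turn": [0,0,0]}]}}

```text
t: 6.63
tool_pos: [0.559, -0.1324, 0.3659]
orientation: [-2.543, 1.659, 0.221]
force: [-0.2, -2.2, 7.8]
opening: 0.03
```

```bash
python3 - <<'E'
from plant import robot
import cv2
c=robot.read_camera("wrist")["pixels"];t=robot.read_camera("top")["pixels"]
cv2.imwrite("pics/w7.png",cv2.resize(c[190:240,225:345],(800,333),interpolation=cv2.INTER_CUBIC))
cv2.imwrite("pics/t7.png",t)
E
```

```text
(no output)
```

View pics/w7.png

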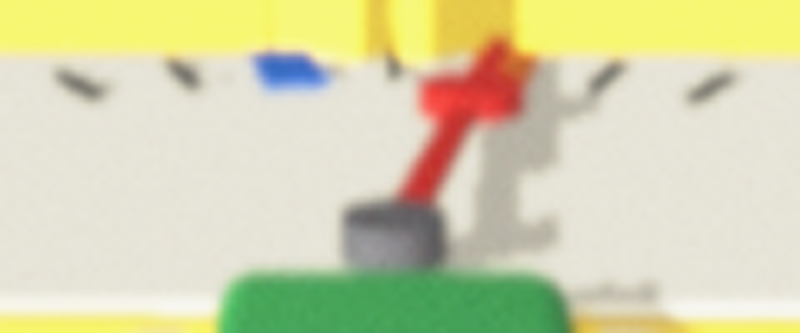

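View pics/t7.png

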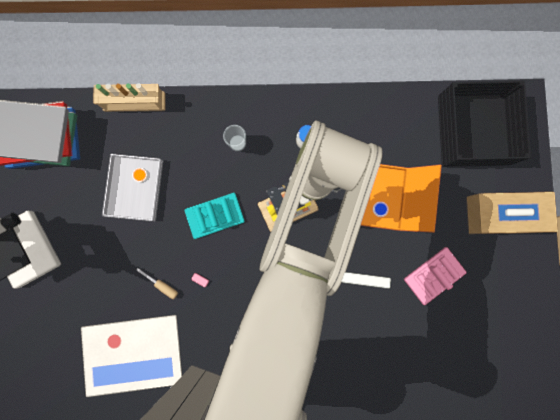

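The pointer hasn't moved between the two views and lies on orange (tip near 500,50 in the crop). The counters, beaker and everything else visible in the top view are unmoved, so I'm handing in.

```bash
python3 -c "
from plant import robot
print(robot.close_job())"
```

```text
the job is handed in; nothing more can be done
None
```

The counter in the steel tray was orange, so I gripped the gauge by its green handle and rocked it on the ridge from +18° to +10°. I pressed it down lightly and handed in while still holding it there. No verdict was reported.

Last checks before handing in:
- **Roll:** the tool's angle gave 10.0°. The spacing of the pivot and blue mark in the wrist picture also fits 10°.
- **Pointer:** it lay on the orange mark and had not moved between two wrist pictures about 1 s apart.
- **Foot:** the upward force on the tool was about 8–9 N, so the foot was pressing on the sample. Halfway through, at 14°, the same reading showed the gauge almost lifted, and I corrected that by pushing down.
- **Position:** the fit put the foot about 3 mm from the ridge middle. I could not check this again at the end, because the arm hid most of the gauge from the top camera.
- **Grip:** the grip force was set to 20 N, with the fingers stopped on the handle at 30 mm.
- **Other things:** the counters, beaker, probe and eraser looked unmoved in the last top picture. The jar and ruler were partly hidden by the arm, but what showed of them was in place.

Nothing failed or disagreed in the final checks. The job took about 7 s of the 42 s allowed.

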